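# Pack the last milk carton and clamp the carrier shut

## Task

Press the purple milk carton standing on the table down into the gap in the row of pink cartons in the carrier, easing its neighbours apart, until it stands upright on the carrier's floor. Then close the lid fully and swing the wire bail up and over the ridge on the lid until it has snapped to its stop behind the ridge, clamping the lid shut. Leave the steel mug beside the carrier alone.

Things in the scene. Friction and masses are not known exactly. Their poses are not given: they have to be found in the camera images.
- carrier: Blue-green open-topped box fixed to the table, 86 (x) x 210 (y) mm, 124 mm tall. Origin: centre of its underside, on the table. Its x points away from the robot (yaw within 0.3 rad), y along its long side, z up. Inner floor at z = 6 mm, inside 74 x 198 mm. The lid hinges on its far (+x) rim, the bail on its two short ends.
- lid (a joint): Light grey lid's angle (rad): 0 = shut, 1.57 = upright, at most 1.9 (leaning away from the robot). Hinge line along carrier y through carrier x = 45, z = 124.5 mm. Lid 90 mm from hinge to free edge, 214 mm along y, 8 mm thick; shut, its top is at z = 132.5 mm. Stiff hinge: it stays where left; about 4 N at the free edge moves it.
- lid_edge (a point): Middle of the lid's free edge, half-way through its thickness (90 mm from the hinge). The lid's outer face is flat but for a catch in its middle, 30 mm wide in y, springy (sinks 4 mm under the bar): with the lid shut, a steel ramp rises from carrier x = -22 mm to a ridge at x = -5 mm, top at z = 153 mm, with a sloping seat behind it (to x = 27 mm).
- bail (a joint): Wire bail's angle (rad) about carrier y through carrier x = 0, z = 66 mm; its bar is 88 mm from that axis. 0 = bar leans to the robot, 30 degrees above horizontal; grows as it swings up and over to +x. 1.0 = on the lid's ridge, 1.29 = stop behind it. 1 to 2 N moves it; to cross the ridge it needs about 10 N. Swung over too early, it blocks the lid.
- bail_mid (a point): Centre of the bail's steel cross bar, 10 mm thick, 226 mm long along the carrier's y, with orange sleeves 35 to 90 mm either side of the middle, where it can be pushed. An arm at each end of the bar runs to the pivots on the carrier's short ends.
- carton_center (a point): Purple gable-top carton standing left or right of the carrier, 0.14 to 0.28 kg. Point: its centre, 57 mm above its underside. Body 60 (its x) x 46 mm (its y), tapering to a 50 x 35 mm foot over the lowest 20 mm; from shoulders at 72 mm it slopes (in y) up to an upright white fin 9 mm thick in y, 58 mm long in x, 98 to 114 mm above the underside: pinch the fin across its thickness, from above.
- row_a_center (a point): Pink carton of the same size and shape in the carrier, at the +y end of the row; its x is along the carrier's x. Point: its centre, 57 mm above its underside.
- row_b_center (a point): Pink carton next to row_a, towards -y. The gap for the purple carton lies between this and row_c; it is 2 to 10 mm narrower than that 46 mm carton, but the row has spare room for the neighbours to slide apart. Point: its centre, 57 mm above its underside.
- row_c_center (a point): Pink carton at the -y end of the row. Point: its centre, 57 mm above its underside.
- jug: Steel mug, 72 mm wide, 95 mm tall, standing on the table on the other side of the carrier: leave alone. Origin: centre of its underside.
There are look-alikes about, which are no part of the job. Leave any yellow look-alike of the part that bears row_c_center alone.

How it is judged:
By the outcome, as a careful person would: the job done as asked, in the order asked, and still so for the second after the job is handed in, with the robot touching nothing.
It also fails if it takes over 61 s, if anything falls off the work surface, if the arm or the gripper's body presses on something with over 40 N, if the wrist force passes 120 N, or if a joint passes its speed limit or range.

## Robot

A 6-joint arm with a two-finger parallel gripper is mounted at the origin on the work surface. World frame = base frame: x ahead of the robot, y to its left, z up, the work surface at z = 0. Lengths are in m, angles in rad, forces in N, time in s.
With the tool pointing down it reaches from about 0.375 to 0.9 m from the base axis. Payload 3.1 kg.
Tool frame: the origin (TCP) lies between the finger pads; the fingertips stand 11 mm ahead of it and the grasp point (between the pads) lies 8 mm behind it; z points along the fingers, y is the direction in which the jaws open and shut (so a half turn about z gives the same grasp; the last joint's range is limited). The gripper opens to 85 mm and grips with 20 to 120 N. Pads are 22 mm wide; open, the fingers measure 114 mm over their backs; the gripper's body (76 mm by 85 mm) begins 54 mm behind the grasp point. The pads swing forward as they close: fully open they stand 13 mm farther back than shut.
Start: joints at [-1.315, 0.527, 1.433, -0, 1.181, -0.178], TCP at [0.263, -0.567, 0.242] pointing down, gripper open.
Joint ranges: [-3.08, 3.08], [-0.75, 2.2], [0.22, 2.44], [-1.43, 4.57], [0, 2.65], [-2.85, 2.85]. Speed limits (rad/s): [2.79, 2.79, 3.14, 3.14, 3.14, 3.14].

## Interface

Orientations are given as a unit quaternion [x, y, z, w].
In Python, from station import manip gives the robot as it stands.
- The arm moves only by the tool move_arm, never from a script. Its argument "deltas" is a list of rows, each a list of 5 numbers: the shift along the tool's x, y, z in units of 40 cm (1.0 is 40 cm), then the turn about the tool's z in units of 0.5 rad (1.0 is 0.5 rad), then the opening in per cent of the stroke, from 0 (shut) to 100 (fully open). In form: [[x, y, z, twist, grip], ...]. A call has exactly 8 rows; each row is the pose to reach, as a shift and turn from the pose commanded when the call began, along the tool's axes at that moment; what a row does not reach only later rows make up. A row lasts 1/12 s, in which the tool goes at most 41.7 mm and 7.16 degrees, less where a joint would pass 70% of its speed; a pose out of reach is approached as far as the arm can. A call with a number of a shift or a turn outside -1 to 1 is refused whole. A call with a gripper value outside its range is refused whole. The fingers move at their own pace and stop on an object; "force" is the grip in N (left out, the last holds). Time passes only in rows, so rows that repeat a pose let the fingers close, or fill a call up. It gives the time, the measured TCP pose, the force and the opening at its end, in the units of the state.
- manip.sense(): the state, without advancing time (a new reading comes with each control period).
- manip.snapshot(name): name is "scene" or "top"; returns (picture, depth): 400x640x3 uint8, red, green, blue; 400x640 float32, m along the optical axis (not along the pixel's ray), 0 where there is no reading.
- manip.get_calibration(name): a dict with "vfov" (degrees; the focal length in pixels is half the picture's height over the tangent of half this angle, whatever the lens; pixels are square), "cx", "cy" (the principal point, pixels), "D" ([k1, k2, p1, p2, k3] as OpenCV has them; the pictures are not rectified), "pose" (4x4, takes a point from camera to world coordinates). Camera axes: x right, y down, z forward; pixel columns grow to the right and rows downward; lengths in m; the calibration is good to about 2 mm. A picture is of the moment at which its call begins. get_calibration takes no time and is no camera call.
- manip.sign_off(): hands the job in, once; it reports no verdict.
The state is a dict: "t": time; "q": joint angles; "qd": joint speeds; "tau": joint torques, N m; "tcp_pos": TCP position; "tool_rot": TCP orientation; "force": force on the tool from outside, world axes, zero at the start; "ft_torque": the same for the moment, N m; "finger_gap": opening from 0.0 (shut) to 1.0 (fully open).
Only numpy, scipy, OpenCV 4.12 (cv2) and the standard library are available. Lean on these libraries where they do the work, as an engineer would, in place of code of your own. Each camera call takes 0.05 s, during which the arm holds its last target.

## Working session

There is one attempt and no reset: what is moved stays moved. The work goes in short steps, Python scripts to look and compute and a tool call to move; the robot and the scene stay as the last step left them, time stands still between calls to the robot, and variables do not carry over. Pictures are saved under pics/ and viewed, and the job is handed in when it is done.

Besides the shell and the picture viewer there is one more tool, called after "Request:" as name(argument=value, ...) on one line, values as JSON. move_arm: Moves the arm, as the interface text tells. Its arguments: {"type":"object","properties":{"deltas":{"type":"array","items":{"type":"array","items":{"type":"number"}}},"force":{"type":"number"}},"required":["deltas"]}

```bash
mkdir -p pics; ls
cat > h.py <<'E'
import numpy as np,cv2
from station import manip
def save(n,img): cv2.imwrite(f'pics/{n}.png',img[:,:,::-1])
def K(c):
    f=200/np.tan(np.radians(c['vfov'])/2)
    return np.array([[f,0,c['cx']],[0,f,c['cy']],[0,0,1.]])
def cloud(d,c):
    k=K(c);h,w=d.shape
    u,v=np.meshgrid(np.arange(w),np.arange(h))
    p=cv2.undistortPoints(np.stack([u,v],-1).reshape(-1,1,2).astype(np.float64),k,np.array(c['D'],float)).reshape(h,w,2)
    P=np.concatenate([p*d[...,None],d[...,None]],-1)
    T=np.array(c['pose']); W=P@T[:3,:3].T+T[:3,3]; W[d<=0]=np.nan
    return W
def proj(pts,c):
    T=np.linalg.inv(np.array(c['pose']));p=np.atleast_2d(pts)@T[:3,:3].T+T[:3,3]
    return cv2.projectPoints(p,np.zeros(3),np.zeros(3),K(c),np.array(c['D'],float))[0][:,0]
def shot(n,tag):
    im,d=manip.snapshot(n);c=manip.get_calibration(n)
    np.savez(f'pics/{tag}.npz',im=im,d=d); save(tag,im); return im,d,c,cloud(d,c)
E
python3 - <<'E'
from h import *
for n in('scene','top'):
    im,d,c,W=shot(n,n+'0'); print(n,c['vfov'],c['D'],np.round(c['pose'],3).tolist())
s=manip.sense();print(s)
E
```

```text
pics
scene 56.35983934901964 [-0.07571243  0.          0.          0.          0.        ] [[-0.716, 0.412, -0.564, 1.041], [0.698, 0.425, -0.576, 0.534], [0.002, -0.806, -0.592, 0.645], [0.0, 0.0, 0.0, 1.0]]
top 50.0931426597471 [0.0054817 0.        0.        0.        0.       ] [[-0.012, -0.998, 0.069, 0.458], [-1.0, 0.013, 0.021, -0.012], [-0.022, -0.069, -0.997, 1.048], [0.0, 0.0, 0.0, 1.0]]
{'t': 0.1, 'q': array([-1.31449925e+00,  5.28352786e-01,  1.43376399e+00,  2.13160587e-06,
        1.18136462e+00, -1.78500299e-01]), 'qd': array([-4.51151195e-04, -7.65840212e-04, -3.41660086e-03, -4.95242033e-05,
        3.38144743e-05, -5.64926185e-04]), 'tau': array([-3.85066651e-04, -4.43304527e+01, -1.78586680e+01, -2.45695792e-04,
        3.86085041e-03, -4.28562188e-06]), 'tcp_pos': array([ 0.26313779, -0.56623955,  0.24144721]), 'tool_rot': array([ 9.76461482e-01,  2.15689784e-01, -3.57403326e-05, -9.43693825e-04]), 'force': array([ 0.27710137, -0.4443886 ,  0.55888076]), 'ft_torque': array([ 0.02928872, -0.05283774, -0.02962819]), 'finger_gap': 0.9959802639590642}
```

View pics/scene0.png

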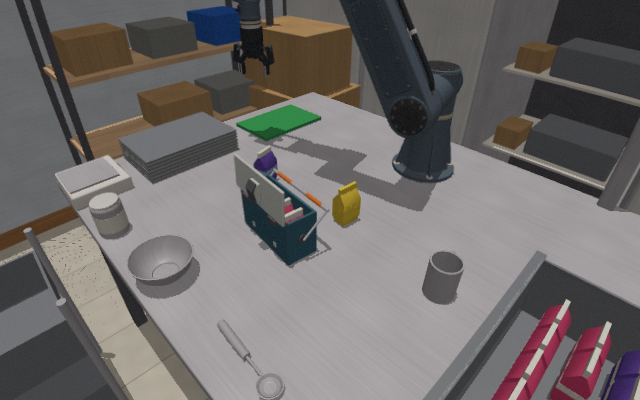

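View pics/top0.png

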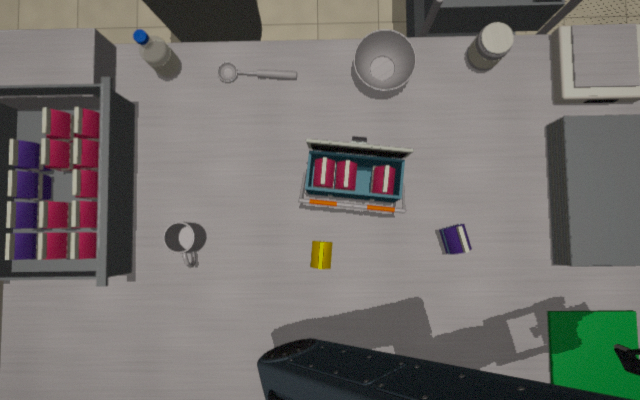

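The top view shows the carrier at about (355,175) with the lid up, and three pink cartons in it at (324,172), (346,174) and (384,179). The gap is between the second and third. The bail bar is at (353,206), the purple carton at (455,238), the yellow look-alike at (321,254) and the mug at (183,238).

Run:
```python
from h import *
z=np.load('pics/top0.npz');im,d=z['im'],z['d'];c=manip.get_calibration('top');W=cloud(d,c)
save('crop',cv2.resize(im[130:280,290:490],None,fx=4,fy=4,interpolation=cv2.INTER_CUBIC))
hsv=cv2.cvtColor(im,cv2.COLOR_RGB2HSV)
def comp(name,m,roi):
    M=np.zeros(m.shape,np.uint8);y0,y1,x0,x1=roi;M[y0:y1,x0:x1]=m[y0:y1,x0:x1]
    n,l,s,ce=cv2.connectedComponentsWithStats(M)
    for i in range(1,n):
        if s[i,4]<15: continue
        P=W[l==i];P=P[~np.isnan(P).any(1)]
        r=cv2.minAreaRect(P[:,:2].astype(np.float32)*1000)
        print(name,s[i],np.round(ce[i],1),'med',np.round(np.median(P,0),4),'z',np.round(np.percentile(P[:,2],[2,50,98]),4),'rect',np.round(r[0],1),np.round(r[1],1),round(r[2],1))
H,S,V=[hsv[...,i].astype(int) for i in range(3)]
roi=(130,280,290,490)
comp('teal',(H>85)&(H<105)&(S>80),roi)
comp('pink',((H>165)|(H<4))&(S>120),roi)
comp('purple',(H>120)&(H<145)&(S>80),roi)
comp('orange',(H>5)&(H<18)&(S>150),roi)
comp('white',(S<40)&(V>185),roi)
```

```text
teal [ 306  151   98   51 1976] [357.9 176. ] med [ 0.5935 -0.0849  0.0996] z [0.0035 0.0996 0.1264] rect [587.2 -63.1] [208.   87.8] 83.4
pink [313 158  22  29 407] [324.  172.5] med [ 5.962e-01 -5.000e-04  8.980e-02] z [0.0715 0.0898 0.1027] rect [599.5   5.4] [45.8 66.9] 85.4
pink [335 160  22  30 412] [345.5 175.1] med [ 0.5897 -0.0389  0.0896] z [0.0622 0.0896 0.1025] rect [592.9 -45.1] [44.9 67. ] 83.9
pink [372 166  23  29 414] [382.8 179.8] med [ 0.5783 -0.1228  0.0889] z [0.0437 0.0889 0.1024] rect [ 581.3 -135.2] [53.6 69.8] 83.3
purple [444 225  19  29 345] [452.7 239.8] med [ 0.4414 -0.2816  0.0825] z [0.06   0.0825 0.0976] rect [ 443.  -288.8] [58.7 35. ] 11.5
purple [462 224   9  25  40] [466.3 236. ] med [ 0.4499 -0.3139  0.0775] z [0.0733 0.0775 0.0825] rect [ 449.9 -313.5] [55.2  5.7] 15.3
purple [440 230   8  23  31] [443.3 241.1] med [ 0.4384 -0.2732  0.0314] z [0.0249 0.0314 0.0379] rect [ 438.2 -273.6] [54.   1.5] 15.2
orange [309 199  28   7 115] [322.9 202.2] med [0.5268 0.0063 0.1259] z [0.1228 0.1259 0.13  ] rect [526.8   7.2] [58.8  9.3] 83.9
orange [367 205  28   7 117] [380.4 208. ] med [ 0.5125 -0.1167  0.1261] z [0.1223 0.1261 0.1295] rect [ 512.5 -117.1] [58.3  9.1] 83.3
```

View pics/crop.png

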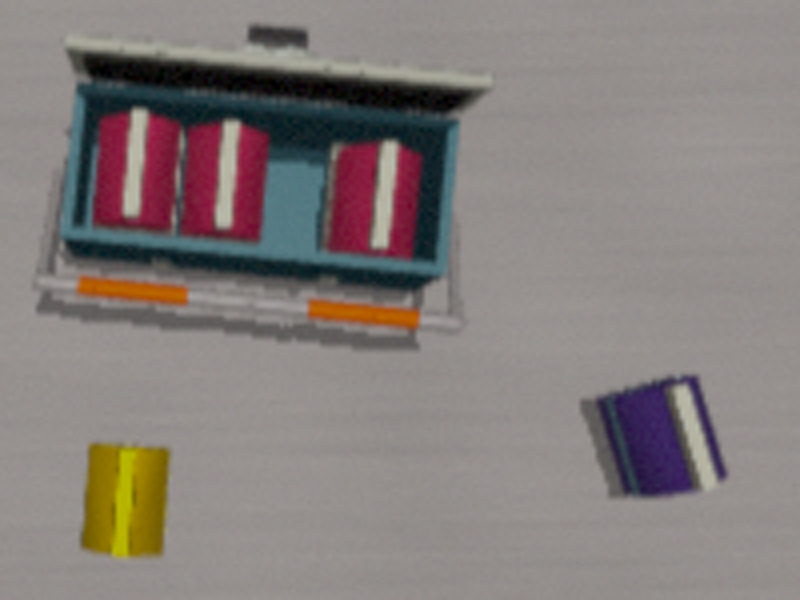

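Run:
```python
from h import *
z=np.load('pics/top0.npz');im,d=z['im'],z['d'];c=manip.get_calibration('top');W=cloud(d,c)
hsv=cv2.cvtColor(im,cv2.COLOR_RGB2HSV);H,S,V=[hsv[...,i].astype(int) for i in range(3)]
def rect(name,m):
    P=W[m]; r=cv2.minAreaRect(P[:,:2].astype(np.float32)*1000);mu=P.mean(0)
    u,s,vt=np.linalg.svd(P[:,:2]-mu[:2])
    print(name,m.sum(),'mean',np.round(mu*1000,1),'rect',np.round(r[0],1),np.round(r[1],1),round(r[2],1),'pca ang',np.round(np.degrees(np.arctan2(vt[0,1],vt[0,0])),1))
def box(x0,x1,y0,y1):
    m=np.zeros(d.shape,bool);m[y0:y1,x0:x1]=1;return m
Z=np.nan_to_num(W[...,2],nan=-1)
rect('rim',(H>85)&(H<105)&(S>60)&(Z>.119)&(Z<.13)&box(300,420,145,205))
wh=(S<70)&(V>120)
for n,b in dict(a=(315,332,155,192),b=(337,355,158,192),c=(375,395,163,195)).items():
    rect(n,wh&(Z>.111)&(Z<.127)&box(*b))
    mm=wh&box(*b)&(Z>.1); 
rect('purple',wh&(Z>.1)&box(450,480,220,260))
rect('purpall',(Z>.02)&box(435,480,218,260))
rect('yellow',(Z>.05)&box(305,340,235,275))
rect('mug',(Z>.085)&box(160,215,215,270))
m=(Z>.11)&box(300,415,135,165);P=W[m];
rect('lid',(Z>.19)&box(300,420,130,165));print(np.nanmax(P,0))
rect('bar',(Z>.115)&(Z<.135)&box(299,410,196,216)&~((H>85)&(H<105)&(S>60)))
# scene
z=np.load('pics/scene0.npz');im,d=z['im'],z['d'];c=manip.get_calibration('scene')
save('crop2',cv2.resize(im[130:280,210:380],None,fx=4,fy=4,interpolation=cv2.INTER_CUBIC))
```

```text
rim 751 mean [587.4 -63.5 123.3] rect [587.3 -62.9] [209.2  87.6] 83.5 pca ang -96.7
a 107 mean [596.9   4.9 119.5] rect [596.9   4.9] [ 8.8 55.9] 84.4 pca ang 174.1
b 108 mean [589.5 -45.1 119.5] rect [589.3 -45.2] [ 8.8 55.6] 84.5 pca ang 174.3
c 107 mean [ 577.2 -130.7  119.5] rect [ 577.2 -131. ] [ 8.9 55.9] 82.9 pca ang 173.1
purple 112 mean [ 443.3 -295.7  113.5] rect [ 443.4 -296. ] [57.9 10. ] 13.8 pca ang -165.3
purpall 732 mean [ 442.4 -287.1   81.6] rect [ 443.1 -295.3] [61.  47.6] 13.9 pca ang -170.4
yellow 560 mean [411.5  12.8  90.1] rect [411.2  13.4] [46.1 60.2] 84.8 pca ang 176.0
mug 247 mean [453.7 332.4  92.8] rect [454.2 331.2] [70.8 70.5] 58.9 pca ang -92.0
lid 775 mean [630.2 -67.7 207.6] rect [636.5 -68.8] [212.3  23.7] 83.7 pca ang -96.5
[0.65993423 0.03810846 0.2194121 ]
bar 542 mean [518.8 -56.6 125. ] rect [528.5 -56.3] [231.2  33.9] 84.7 pca ang 83.7
```

View pics/crop2.png

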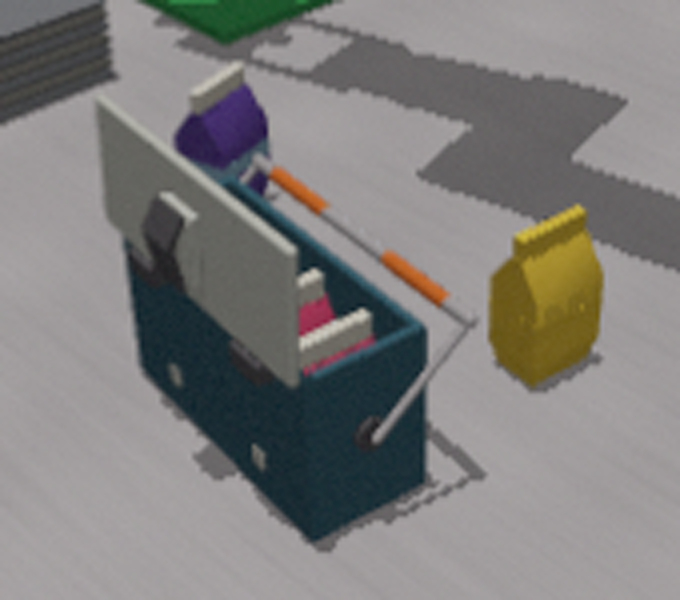

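```bash
cat >> h.py <<'E'
from scipy.spatial.transform import Rotation as R
C=np.array([.5873,-.063]);YAW=np.radians(-6.55)
def cw(x,y,z):
    """carrier mm -> world m"""
    c,s=np.cos(YAW),np.sin(YAW)
    return np.array([C[0]+(c*x-s*y)/1000,C[1]+(s*x+c*y)/1000,z/1000])
def pose():
    s=manip.sense();Rm=R.from_quat(s['tool_rot']).as_matrix()
    return s,Rm,np.degrees(np.arctan2(Rm[1,0],Rm[0,0]))
def plan(*wps):
    """wps: (world xyz, tool-x angle deg) -> delta units (from measured pose)"""
    s,Rm,a=pose()
    for p,ang in wps:
        d=Rm.T@(np.array(p)-s['tcp_pos'])/.4
        t=(a-ang+180)%360-180
        print(np.round(np.r_[d,np.radians(t)/.5],3),'dist mm',round(np.linalg.norm(d)*400,1))
    print('t',round(s['t'],2),'tcp',np.round(s['tcp_pos'],4),'ang',round(a,2),'F',np.round(s['force'],1),'gap',round(s['finger_gap'],3),'q',np.round(s['q'],2))
E
python3 - <<'E'
from h import *
plan(([.4433,-.2957,.16],14.2),([.4433,-.2957,.111],14.2))
z=np.load('pics/top0.npz');im,d=z['im'],z['d'];c=manip.get_calibration('top');W=cloud(d,c)
# lid profile in carrier coordinates, away from the catch
cs,sn=np.cos(YAW),np.sin(YAW)
dx=(W[...,0]-C[0])*1000;dy=(W[...,1]-C[1])*1000
X=cs*dx+sn*dy;Y=-sn*dx+cs*dy;Z=W[...,2]*1000
m=(Z>205)&(np.abs(Y)<100)&(np.abs(Y)>25)&(X>0)&(X<120)
print(m.sum(),np.nanpercentile(X[m],[1,10,50,90,99]),np.nanpercentile(Z[m],[1,50,99]))
z=np.load('pics/scene0.npz');im,d=z['im'],z['d'];c=manip.get_calibration('scene');W=cloud(d,c)
dx=(W[...,0]-C[0])*1000;dy=(W[...,1]-C[1])*1000
X=cs*dx+sn*dy;Y=-sn*dx+cs*dy;Z=W[...,2]*1000
for z0 in range(130,225,10):
    m=(abs(Z-z0)<5)&(np.abs(Y)<105)&(np.abs(Y)>40)&(X>35)&(X<120)
    if m.sum(): print(z0,m.sum(),round(np.nanmedian(X[m]),1))
E
```

```text
[ 0.693 -0.423  0.205  0.374] dist mm 335.1
[ 0.693 -0.423  0.327  0.374] dist mm 350.2
t 0.1 tcp [ 0.2631 -0.5662  0.2414] ang 24.91 F [ 0.3 -0.4  0.6] gap 0.996 q [-1.31  0.53  1.43  0.    1.18 -0.18]
351 [38.95332059 41.18287306 43.78261283 47.53630631 48.61420552] [205.17966988 212.86884083 216.9990343 ]
130 73 52.4
140 89 51.8
150 92 51.3
160 95 51.1
170 106 50.5
180 106 50.1
190 103 49.9
200 110 49.5
210 168 48.1
220 6 46.6
```

Request:
move_arm(deltas=[[0.09,-0.055,0.02,0.1,45],[0.18,-0.11,0.05,0.2,45],[0.27,-0.165,0.08,0.3,45],[0.36,-0.22,0.1,0.374,45],[0.45,-0.275,0.13,0.374,45],[0.54,-0.33,0.15,0.374,45],[0.63,-0.385,0.18,0.374,45],[0.693,-0.423,0.205,0.374,45]], force=70)

```text
t: 0.77
tcp_pos: [0.4432, -0.2964, 0.1606]
tool_rot: [0.992, 0.123, 0.0, 0.0]
force: [0.5, -1.2, 0.7]
finger_gap: 0.449
```

Run:
```python
from h import *
plan(([.4433,-.2957,.111],14.2))
im,d,c,W=shot('top','top1');save('t1',cv2.resize(im[200:300,400:520],None,fx=5,fy=5,interpolation=cv2.INTER_CUBIC))
plan(([.4433,-.2957,.111],14.2))
```

```text
[ 0.001 -0.002  0.124 -0.001] dist mm 49.6
t 0.77 tcp [ 0.4432 -0.2964  0.1606] ang 14.18 F [ 0.5 -1.2  0.7] gap 0.449 q [-0.8   0.52  1.74  0.    0.88  0.52]
[-0.007  0.018  0.118  0.007] dist mm 47.6
t 0.82 tcp [ 0.4445 -0.2885  0.1581] ang 14.41 F [ 1.   3.7 -1.1] gap 0.449 q [-0.79  0.52  1.75  0.01  0.88  0.53]
```

View pics/t1.png

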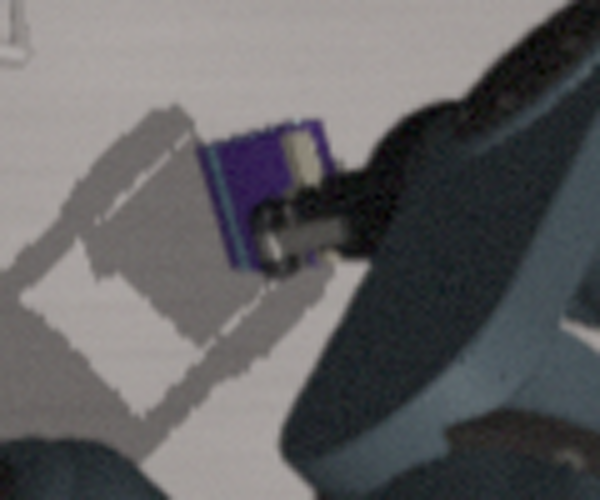

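Request:
move_arm(deltas=[[0,0,0.02,0,45],[0,0,0.04,0,45],[0,0,0.06,0,45],[0,0,0.08,0,45],[0,0,0.1,0,45],[0,0,0.121,0,45],[0,0,0.121,0,45],[0,0,0.121,0,45]])

```text
t: 1.48
tcp_pos: [0.4418, -0.2984, 0.1118]
tool_rot: [0.992, 0.123, -0.0, -0.001]
force: [0.4, -0.2, -0.2]
finger_gap: 0.446
```

Run:
```python
from h import *
plan(([.4433,-.2957,.111],14.2))
im,d,c,W=shot('scene','sc2');save('s2',cv2.resize(im[130:200,230:330],None,fx=6,fy=6,interpolation=cv2.INTER_CUBIC))
```

```text
[ 0.005 -0.006  0.002 -0.002] dist mm 3.2
t 1.48 tcp [ 0.4418 -0.2984  0.1118] ang 14.13 F [ 0.4 -0.2 -0.2] gap 0.446 q [-0.8   0.6   1.77  0.    0.77  0.52]
```

View pics/s2.png

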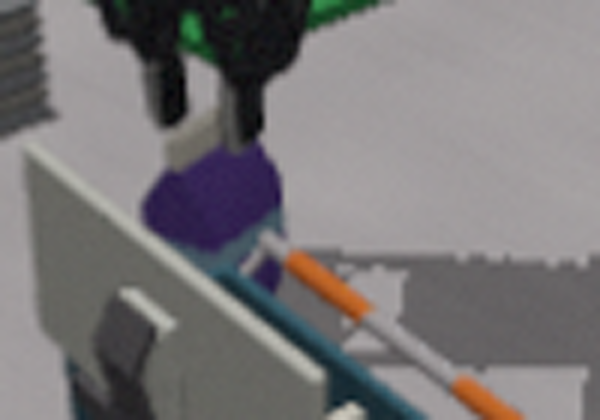

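Request:
move_arm(deltas=[[0.003,-0.004,0.001,0,45],[0.003,-0.004,0.001,0,20],[0.003,-0.004,0.001,0,5],[0.003,-0.004,0.001,0,0],[0.003,-0.004,0.001,0,0],[0.003,-0.004,0.001,0,0],[0.003,-0.004,0.001,0,0],[0.003,-0.004,0.001,0,0]])

```text
t: 2.2
tcp_pos: [0.4436, -0.2964, 0.1127]
tool_rot: [0.992, 0.124, 0.0, 0.0]
force: [-0.4, 0.9, 6.0]
finger_gap: 0.08
```

Run:
```python
from h import *
plan(([.4433,-.2957,.111],14.2),([.4433,-.2957,.28],14.2))
```

```text
[-0.    -0.002  0.004  0.   ] dist mm 1.9
[ 0.    -0.002 -0.418  0.   ] dist mm 167.3
t 2.2 tcp [ 0.4436 -0.2964  0.1127] ang 14.2 F [-0.4  0.9  6. ] gap 0.08 q [-0.8   0.6   1.78  0.    0.77  0.52]
```

Request:
move_arm(deltas=[[0,0,-0.02,0,0],[0,0,-0.06,0,0],[0,0,-0.12,0,0],[0,0,-0.18,0,0],[0,0,-0.25,0,0],[0,0,-0.32,0,0],[0,0,-0.38,0,0],[0,0,-0.42,0,0]])

```text
t: 2.87
tcp_pos: [0.4433, -0.2964, 0.2824]
tool_rot: [0.992, 0.124, 0.001, 0.001]
force: [1.6, -0.5, -2.9]
finger_gap: 0.079
```

Run:
```python
from h import *
t=cw(-4,-25.2,280)
plan((t,-6.55))
im,d,c,W=shot('scene','sc3');save('s3',cv2.resize(im[70:200,200:360],None,fx=5,fy=4.6,interpolation=cv2.INTER_CUBIC))
```

```text
[ 0.461 -0.422  0.006  0.724] dist mm 249.9
t 2.87 tcp [ 0.4433 -0.2964  0.2824] ang 14.2 F [ 1.6 -0.5 -2.9] gap 0.079 q [-0.8   0.36  1.62 -0.    1.17  0.52]
```

View pics/s3.png

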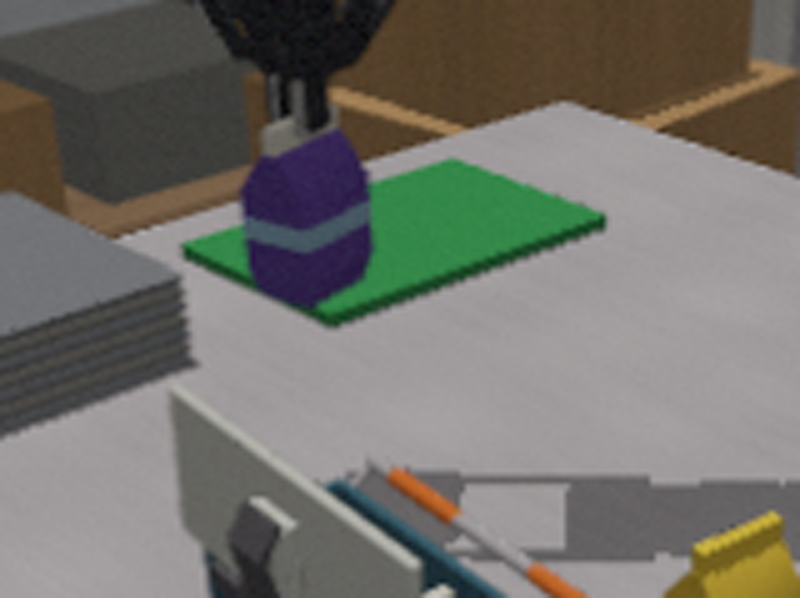

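Request:
move_arm(deltas=[[0.04,-0.035,0,0.08,0],[0.11,-0.1,0,0.19,0],[0.18,-0.165,0,0.3,0],[0.25,-0.23,0,0.41,0],[0.32,-0.295,0,0.52,0],[0.385,-0.355,0.004,0.62,0],[0.435,-0.4,0.004,0.7,0],[0.461,-0.422,0.006,0.724,0]])

```text
t: 3.58
tcp_pos: [0.5811, -0.0837, 0.2761]
tool_rot: [0.998, -0.056, -0.001, -0.001]
force: [0.4, -1.4, -2.5]
finger_gap: 0.082
```

Request:
move_arm(deltas=[[0,0,0.02,0,0],[0,0,0.05,0,0],[0,0,0.08,0,0],[0,0,0.1,0,0],[0,0,0.1,0,0],[0,0,0.1,0,0],[0,0,0.1,0,0],[0,0,0.1,0,0]])

```text
t: 4.25
tcp_pos: [0.5809, -0.0879, 0.2384]
tool_rot: [0.998, -0.057, 0.001, 0.0]
force: [-0.5, 0.1, -2.8]
finger_gap: 0.079
```

Run:
```python
from h import *
t=cw(-4,-25.2,240)
plan((t,-6.55))
im,d,c,W=shot('scene','sc4');save('s4',cv2.resize(im[60:280,190:380],None,fx=4,fy=2.7*1,interpolation=cv2.INTER_CUBIC))
im,d,c,W=shot('top','top4');save('t4',cv2.resize(im[130:240,290:430],None,fx=5,fy=5,interpolation=cv2.INTER_CUBIC))
```

```text
[-0.001 -0.001 -0.004 -0.001] dist mm 1.7
t 4.25 tcp [ 0.5809 -0.0879  0.2384] ang -6.57 F [-0.5  0.1 -2.8] gap 0.079 q [-0.34  0.48  1.53 -0.    1.12  1.35]
```

View pics/s4.png

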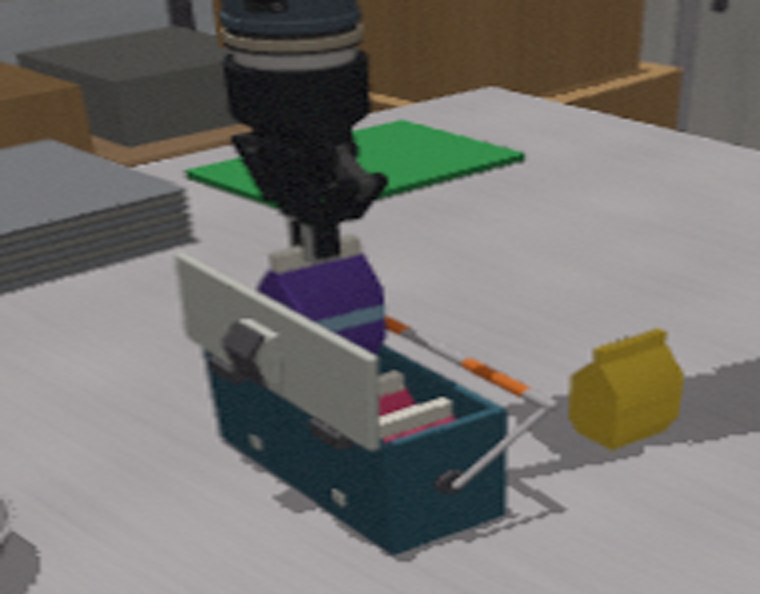

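View pics/t4.png

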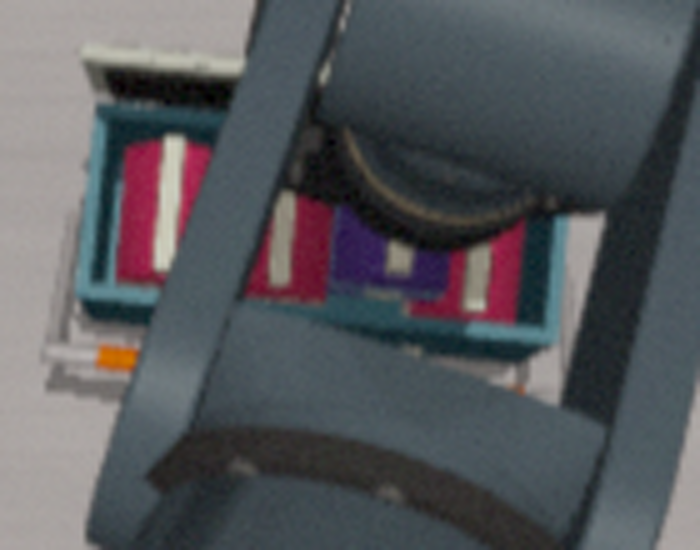

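```bash
cat >> h.py <<'E'
def car(W):
    cs,sn=np.cos(YAW),np.sin(YAW);dx=(W[...,0]-C[0])*1000;dy=(W[...,1]-C[1])*1000
    return np.stack([cs*dx+sn*dy,-sn*dx+cs*dy,W[...,2]*1000],-1)
def white(im): 
    hsv=cv2.cvtColor(im,cv2.COLOR_RGB2HSV).astype(int); return (hsv[...,1]<70)&(hsv[...,2]>120)
E
python3 - <<'E'
from h import *
z=np.load('pics/top4.npz');im,d=z['im'],z['d'];Q=car(cloud(d,manip.get_calibration('top')))
m=white(im)&(abs(Q[...,0])<34)&(abs(Q[...,1])<95)
for lo,hi in((114,125),(215,260)):
    k=m&(Q[...,2]>lo)&(Q[...,2]<hi)
    n,l,s,ce=cv2.connectedComponentsWithStats(k.astype(np.uint8))
    for i in range(1,n):
        if s[i,4]>5: P=Q[l==i];print(lo,s[i,4],np.round(P.mean(0),1),np.round(P.min(0),1),np.round(P.max(0),1))
E
```

```text
114 105 [  2.4  68.6 119.3] [-26.2  64.  115.6] [ 29.5  73.4 123.4]
114 71 [ -9.4  17.7 119.5] [-27.9  13.4 116.4] [ 10.1  22.1 124.3]
114 48 [-17.7 -68.7 119. ] [-30.2 -72.8 114.1] [ -3.1 -64.1 124.4]
215 18 [-27.7 -24.8 239.5] [-31.5 -28.1 236.6] [-23.2 -21.8 242. ]
```

Request:
move_arm(deltas=[[0,0.001,0.015,0,0],[0,0.001,0.035,0,0],[0,0.001,0.055,0,0],[0,0.001,0.075,0,0],[0,0.001,0.095,0,0],[0,0.001,0.115,0,0],[0,0.001,0.13,0,0],[0,0.001,0.14,0,0]], force=100)

```text
t: 5.02
tcp_pos: [0.5799, -0.0877, 0.1804]
tool_rot: [0.998, -0.057, -0.001, -0.0]
force: [-1.0, -1.4, -2.4]
finger_gap: 0.066
```

```bash
python3 -c "
from h import *
plan((cw(-4,-25.4,118.5),-6.55))"
```

```text
[0.002 0.    0.155 0.   ] dist mm 61.9
t 5.02 tcp [ 0.5799 -0.0877  0.1804] ang -6.54 F [-1.  -1.4 -2.4] gap 0.066 q [-0.34  0.55  1.59 -0.    1.    1.34]
```

Request:
move_arm(deltas=[[0,0,0.01,0,0],[0,0,0.02,0,0],[0,0,0.03,0,0],[0,0,0.04,0,0],[0,0,0.05,0,0],[0,0,0.06,0,0],[0,0,0.07,0,0],[0,0,0.08,0,0]])

```text
t: 5.68
tcp_pos: [0.5807, -0.0879, 0.1494]
tool_rot: [0.998, -0.057, 0.0, 0.0]
force: [-0.1, 1.0, -2.5]
finger_gap: 0.067
```

```bash
python3 -c "
from h import *
plan((cw(-4,-25.4,118.5),-6.55))
im,d,c,W=shot('scene','sc5');save('s5',cv2.resize(im[90:270,210:350],None,fx=4,fy=3.3,interpolation=cv2.INTER_CUBIC))"
```

```text
[-0.001 -0.     0.077  0.   ] dist mm 30.9
t 5.68 tcp [ 0.5807 -0.0879  0.1494] ang -6.54 F [-0.1  1.  -2.5] gap 0.067 q [-0.34  0.6   1.61  0.    0.93  1.34]
```

View pics/s5.png

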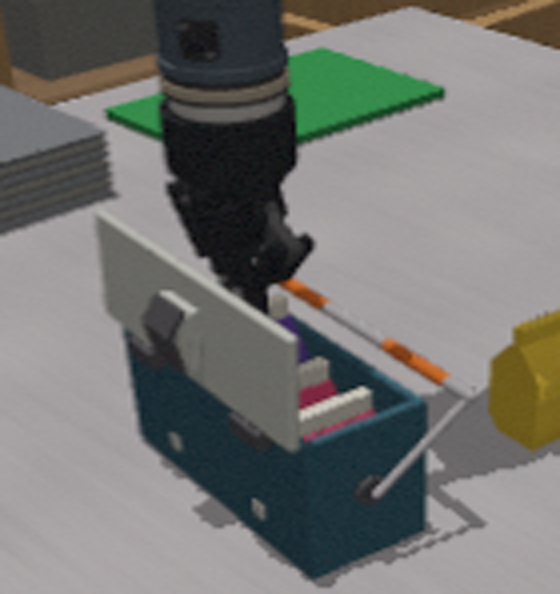

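Request:
move_arm(deltas=[[0,0,0.01,0,0],[0,0,0.02,0,0],[0,0,0.03,0,0],[0,0,0.04,0,0],[0,0,0.05,0,0],[0,0,0.06,0,0],[0,0,0.068,0,0],[0,0,0.073,0,0]])

```text
t: 6.4
tcp_pos: [0.5802, -0.0877, 0.1199]
tool_rot: [0.998, -0.057, -0.0, -0.0]
force: [-0.4, -0.8, -1.9]
finger_gap: 0.066
```

```bash
python3 -c "
from h import *
plan((cw(-4,-25.4,118.5),-6.55))"
```

```text
[ 0.     0.     0.003 -0.   ] dist mm 1.4
t 6.4 tcp [ 0.5802 -0.0877  0.1199] ang -6.56 F [-0.4 -0.8 -1.9] gap 0.066 q [-0.34  0.64  1.63 -0.    0.87  1.34]
```

Keep pressing gently until floor contact shows in the force.

Request:
move_arm(deltas=[[0,0,0.004,0,0],[0,0,0.006,0,0],[0,0,0.008,0,0],[0,0,0.01,0,0],[0,0,0.011,0,0],[0,0,0.011,0,0],[0,0,0.011,0,0],[0,0,0.011,0,0]])

```text
t: 7.07
tcp_pos: [0.5829, -0.0886, 0.1188]
tool_rot: [0.998, -0.057, 0.003, 0.001]
force: [0.6, 1.6, 10.4]
finger_gap: 0.065
```

```bash
python3 -c "
from h import *
plan((cw(-4,-25.4,118.5),-6.55))
im,d,c,W=shot('scene','sc6');save('s6',cv2.resize(im[130:270,210:350],None,fx=4.2,fy=4.2,interpolation=cv2.INTER_CUBIC))"
```

```text
[-0.006 -0.001  0.001  0.001] dist mm 2.6
t 7.07 tcp [ 0.5829 -0.0886  0.1188] ang -6.54 F [ 0.6  1.6 10.4] gap 0.065 q [-0.34  0.64  1.63  0.    0.86  1.34]
```

View pics/s6.png

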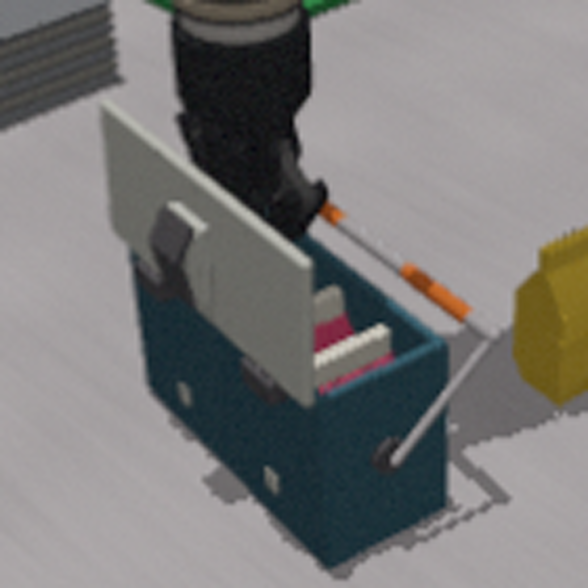

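Request:
move_arm(deltas=[[0,0,-0.003,0,30],[0,0,-0.003,0,30],[0,0,-0.003,0,30],[0,0,-0.03,0,30],[0,0,-0.09,0,30],[0,0,-0.17,0,30],[0,0,-0.26,0,30],[0,0,-0.35,0,30]])

```text
t: 7.78
tcp_pos: [0.5799, -0.0876, 0.2575]
tool_rot: [0.998, -0.057, -0.001, -0.0]
force: [1.3, -0.3, -0.1]
finger_gap: 0.304
```

Run:
```python
from h import *
im,d,c,W=shot('top','top7');save('t7',cv2.resize(im[130:240,290:430],None,fx=5,fy=5,interpolation=cv2.INTER_CUBIC))
plan((cw(-4,-25.4,300),-6.55))
Q=car(W)
m=white(im)&(abs(Q[...,0])<36)&(abs(Q[...,1])<98)
for lo,hi in((110,130),):
    k=m&(Q[...,2]>lo)&(Q[...,2]<hi)
    n,l,s,ce=cv2.connectedComponentsWithStats(k.astype(np.uint8))
    for i in range(1,n):
        if s[i,4]>5: P=Q[l==i];print(lo,s[i,4],np.round(P.mean(0),1),np.round(P.min(0),1),np.round(P.max(0),1))
im,d,c,W=shot('scene','sc7');save('s7',cv2.resize(im[130:270,210:350],None,fx=4.2,fy=4.2,interpolation=cv2.INTER_CUBIC))
```

```text
[-0.009 -0.001 -0.086  0.001] dist mm 34.4
t 7.83 tcp [ 0.5843 -0.0889  0.2658] ang -6.52 F [1.9 0.6 4.4] gap 0.302 q [-0.34  0.45  1.5   0.    1.17  1.34]
110 104 [  2.2  68.7 119.3] [-27.8  64.  111.9] [ 29.3  73.3 124.3]
110 60 [-11.3  20.4 119.5] [-28.4  16.5 116.2] [  9.6  25.2 124.1]
110 47 [-15.3 -25.6 119.6] [-29.8 -29.5 116.6] [ -1.  -21.7 122.5]
110 53 [-16.  -71.9 119.3] [-31.6 -76.  115.9] [ -0.5 -67.7 123.3]
```

View pics/t7.png

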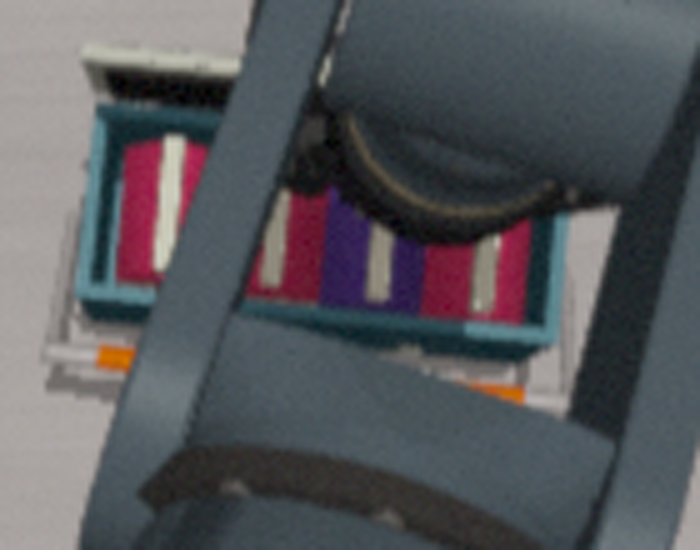

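View pics/s7.png

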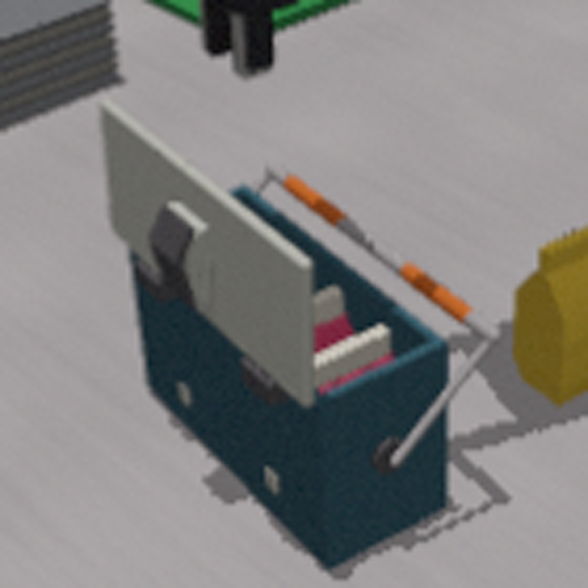

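Request:
move_arm(deltas=[[0.01,0,-0.02,0,0],[0.05,0.015,-0.03,0,0],[0.09,0.03,-0.03,0,0],[0.13,0.045,-0.03,0,0],[0.17,0.06,-0.03,0,0],[0.21,0.062,-0.03,0,0],[0.25,0.062,-0.03,0,0],[0.25,0.062,-0.03,0,0]])

```text
t: 8.55
tcp_pos: [0.679, -0.1244, 0.2663]
tool_rot: [0.998, -0.057, -0.0, -0.0]
force: [-0.5, 0.3, -0.1]
finger_gap: -0.003
```

Run:
```python
from h import *
def T(th,r=70,ex=0): return (cw(45-r*np.cos(th)+8*np.sin(th)+11+ex,-50,124.5+r*np.sin(th)+8*np.cos(th)+11),-6.55)
plan(T(1.53,ex=20),*[T(a) for a in (1.53,1.35,1.2,1.0,.8,.6,.4,.2,.1,0)])
```

```text
[-0.042 -0.001  0.151 -0.   ] dist mm 62.9
[-0.092 -0.001  0.151 -0.   ] dist mm 71.0
[-0.124 -0.001  0.152 -0.   ] dist mm 78.5
[-0.15  -0.001  0.157 -0.   ] dist mm 86.8
[-0.183 -0.001  0.169 -0.   ] dist mm 99.7
[-0.213 -0.001  0.188 -0.   ] dist mm 113.5
[-0.238 -0.001  0.212 -0.   ] dist mm 127.6
[-0.259 -0.001  0.241 -0.   ] dist mm 141.3
[-0.273 -0.001  0.273 -0.   ] dist mm 154.3
[-0.277 -0.001  0.29  -0.   ] dist mm 160.5
[-0.28  -0.001  0.307 -0.   ] dist mm 166.3
t 8.55 tcp [ 0.679  -0.1244  0.2663] ang -6.55 F [-0.5  0.3 -0.1] gap -0.003 q [-0.34  0.6   1.23  0.    1.32  1.34]
```

Request:
move_arm(deltas=[[-0.01,0,0.06,0,0],[-0.03,0,0.12,0,0],[-0.042,0,0.151,0,0],[-0.07,0,0.151,0,0],[-0.095,0,0.151,0,0],[-0.124,0,0.152,0,0],[-0.15,0,0.157,0,0],[-0.183,0,0.169,0,0]])

```text
t: 9.22
tcp_pos: [0.6059, -0.1155, 0.2009]
tool_rot: [0.998, -0.057, 0.003, 0.0]
force: [5.1, 1.0, -0.5]
finger_gap: 0.004
```

Run:
```python
from h import *
def T(th,r=70,ex=0): return (cw(45-r*np.cos(th)+8*np.sin(th)+11+ex,-50,124.5+r*np.sin(th)+8*np.cos(th)+11),-6.55)
plan(*[T(a) for a in (1.0,.8,.6,.4,.2,.1,0)])
im,d,c,W=shot('scene','sc8');save('s8',cv2.resize(im[130:270,210:350],None,fx=4.2,fy=4.2,interpolation=cv2.INTER_CUBIC))
```

```text
[ 0.001 -0.     0.005 -0.   ] dist mm 2.2
[-0.029 -0.     0.024 -0.   ] dist mm 15.0
[-0.055 -0.     0.048 -0.   ] dist mm 29.1
[-0.075 -0.     0.077 -0.   ] dist mm 42.9
[-0.089 -0.     0.109 -0.   ] dist mm 56.3
[-0.094 -0.     0.126 -0.   ] dist mm 62.8
[-0.097 -0.     0.143 -0.   ] dist mm 69.1
t 9.22 tcp [ 0.6059 -0.1155  0.2009] ang -6.56 F [ 5.1  1.  -0.5] gap 0.004 q [-0.37  0.56  1.5   0.    1.07  1.31]
```

View pics/s8.png

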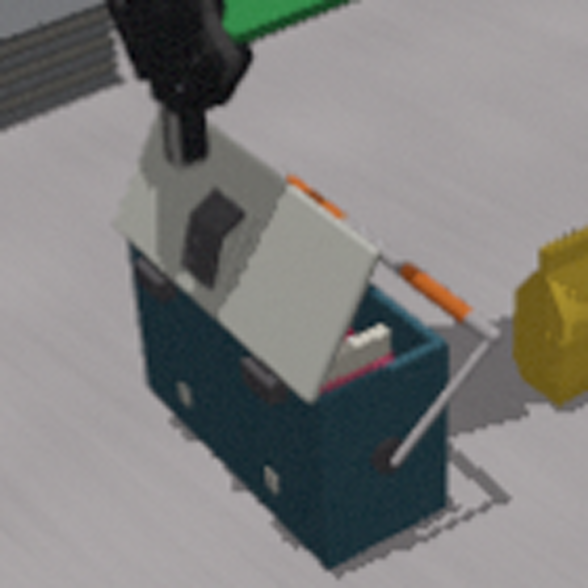

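Lid is following (free edge near (320,200) in the crop). Continue down to shut.

Request:
move_arm(deltas=[[-0.015,0,0.01,0,0],[-0.03,0,0.022,0,0],[-0.045,0,0.036,0,0],[-0.06,0,0.055,0,0],[-0.075,0,0.078,0,0],[-0.085,0,0.1,0,0],[-0.092,0,0.122,0,0],[-0.097,0,0.14,0,0]])

```text
t: 9.93
tcp_pos: [0.5652, -0.111, 0.1432]
tool_rot: [0.998, -0.057, -0.0, -0.0]
force: [1.0, 0.6, 26.7]
finger_gap: 0.0
```

Run:
```python
from h import *
plan((cw(-14,-50,143.5),-6.55),(cw(-14,-50,142),-6.55))
im,d,c,W=shot('scene','sc9');save('s9',cv2.resize(im[130:270,210:350],None,fx=4.2,fy=4.2,interpolation=cv2.INTER_CUBIC))
```

```text
[ 0.006 -0.001 -0.001 -0.   ] dist mm 2.5
[ 0.006 -0.001  0.003 -0.   ] dist mm 2.8
t 9.93 tcp [ 0.5652 -0.111   0.1432] ang -6.56 F [ 1.   0.6 26.7] gap 0.0 q [-0.39  0.59  1.65  0.    0.9   1.3 ]
```

View pics/s9.png

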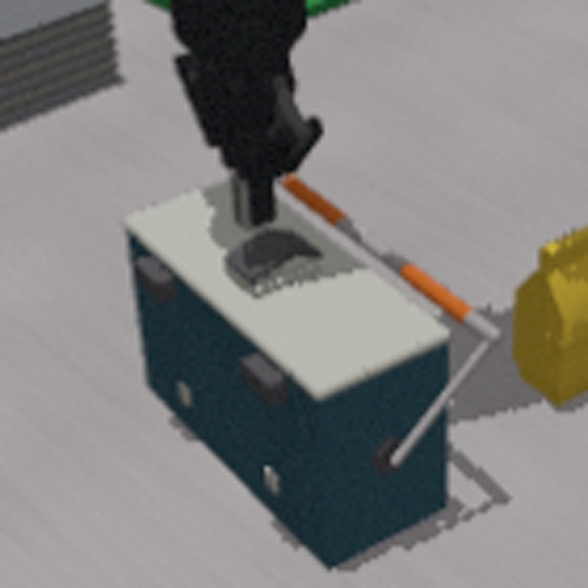

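Request:
move_arm(deltas=[[0,0,-0.05,0,0],[-0.01,0,-0.11,0,0],[-0.06,0.01,-0.15,0,0],[-0.13,0.02,-0.15,0,0],[-0.2,0.03,-0.13,0,0],[-0.235,0.03,-0.06,0,0],[-0.235,0.03,0.01,0,0],[-0.235,0.03,0.05,0,0]])

```text
t: 10.65
tcp_pos: [0.4678, -0.1111, 0.122]
tool_rot: [0.998, -0.057, -0.003, -0.001]
force: [0.2, -1.2, 0.1]
finger_gap: -0.002
```

Run:
```python
from h import *
im,d,c,W=shot('top','top10');save('t10',cv2.resize(im[130:260,280:440],None,fx=5,fy=4.6,interpolation=cv2.INTER_CUBIC))
Q=car(W)
k=(abs(Q[...,0])<40)&(abs(Q[...,1])<95)&(abs(Q[...,1])>25)&(Q[...,2]<150)
for x0 in(-35,-15,5,25): print('lid z',x0,np.nanmedian(Q[k&(abs(Q[...,0]-x0)<5)][:,2]))
hsv=cv2.cvtColor(im,cv2.COLOR_RGB2HSV).astype(int)
o=(hsv[...,0]>5)&(hsv[...,0]<18)&(hsv[...,1]>150)&(abs(Q[...,1])<100)&(Q[...,2]>100)
for sg in(1,-1):
  P=Q[o&(Q[...,1]*sg>0)]; print('sleeve',len(P),np.round(np.median(P,0),1),np.round(P.max(0),1))
def B(t,dx=0): # bail angle -> TCP with finger front on bar, tip 10 below bar centre
    a=t+np.pi/6; x=-88*np.cos(a);z=66+88*np.sin(a)
    return (cw(x-5-11+dx,-62,z-10+11),-6.55)
plan(B(.15,-10),*[B(t) for t in(.15,.25,.35,.45,.55,.65,.75,.85,.95,1.0,1.1,1.2,1.29)])
```

```text
lid z -35 132.32774513670466
lid z -15 132.04021438549395
lid z 5 132.19635207139942
lid z 25 132.19154599865647
sleeve 117 [-68.1  62.2 125.8] [-63.4  92.  129.3]
  return _methods._mean(a, axis=axis, dtype=dtype,
  ret = um.true_divide(
Traceback (most recent call last):
ValueError: zero-size array to reduction operation maximum which has no identity
```

View pics/t10.png

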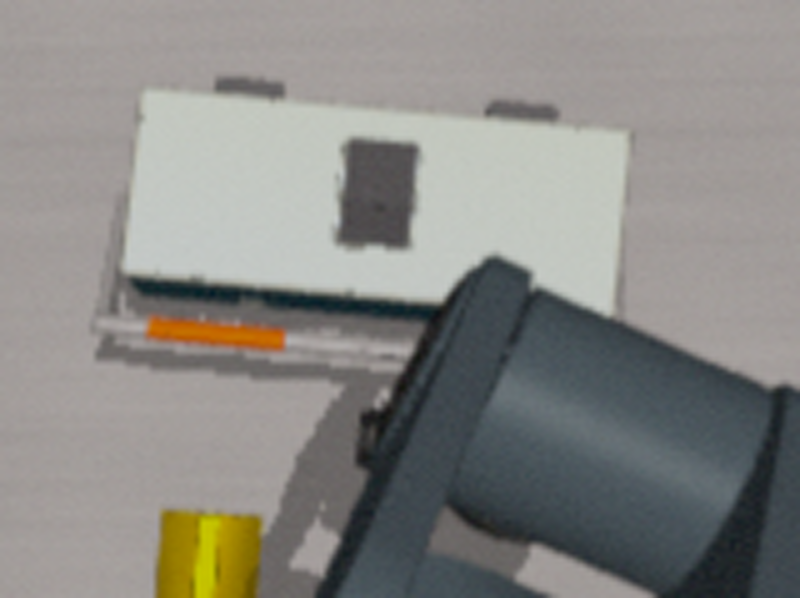

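```bash
cat >> h.py <<'E'
def B(t,dx=0,y=-62,below=10):
    a=t+np.pi/6; x=-88*np.cos(a);z=66+88*np.sin(a)
    return (cw(x-5-11+dx,y,z-below+11),-6.55)
E
python3 - <<'E'
from h import *
plan(B(.15,-10),*[B(t) for t in(.15,.25,.35,.45,.55,.65,.75,.85,.95,1.0,1.1,1.2,1.29)])
E
```

```text
[ 0.048  0.002 -0.005 -0.001] dist mm 19.2
[ 0.073  0.002 -0.005 -0.001] dist mm 29.2
[ 0.087  0.002 -0.022 -0.001] dist mm 36.0
[ 0.103  0.002 -0.037 -0.001] dist mm 43.9
[ 0.121  0.002 -0.051 -0.001] dist mm 52.3
[ 0.139  0.002 -0.062 -0.001] dist mm 61.0
[ 0.159  0.002 -0.072 -0.001] dist mm 69.8
[ 0.18   0.002 -0.08  -0.001] dist mm 78.6
[ 0.201  0.002 -0.085 -0.001] dist mm 87.3
[ 0.223  0.002 -0.089 -0.001] dist mm 95.8
[ 0.233  0.002 -0.09  -0.001] dist mm 100.0
[ 0.255  0.002 -0.09  -0.001] dist mm 108.3
[ 0.277  0.002 -0.088 -0.001] dist mm 116.4
[ 0.297  0.002 -0.084 -0.001] dist mm 123.4
t 10.7 tcp [ 0.4672 -0.1108  0.12  ] ang -6.58 F [-0.1  0.2 -1.9] gap -0.0 q [-0.47  0.54  1.9  -0.    0.71  1.22]
```

Request:
move_arm(deltas=[[0.025,0,0,0,0],[0.05,0,-0.002,0,0],[0.073,0,-0.005,0,0],[0.08,0,-0.014,0,0],[0.087,0,-0.022,0,0],[0.103,0,-0.037,0,0],[0.121,0,-0.051,0,0],[0.139,0,-0.062,0,0]])

```text
t: 11.37
tcp_pos: [0.5263, -0.1184, 0.1505]
tool_rot: [0.998, -0.057, -0.001, -0.0]
force: [-2.4, 0.4, 2.4]
finger_gap: -0.001
```

Run:
```python
from h import *
im,d,c,W=shot('scene','sc11');save('s11',cv2.resize(im[130:270,210:350],None,fx=4.2,fy=4.2,interpolation=cv2.INTER_CUBIC))
plan(*[B(t) for t in(.45,.55,.65,.75,.85,.95,1.0,1.1,1.2,1.29)])
```

```text
[-0.036 -0.001  0.029  0.001] dist mm 18.5
[-0.017 -0.001  0.018  0.001] dist mm 9.8
[ 0.003 -0.001  0.008  0.001] dist mm 3.5
[ 0.023 -0.001  0.001  0.001] dist mm 9.4
[ 0.045 -0.001 -0.004  0.001] dist mm 18.0
[ 0.067 -0.001 -0.008  0.001] dist mm 26.8
[ 0.078 -0.001 -0.008  0.001] dist mm 31.2
[ 0.1   -0.001 -0.008  0.001] dist mm 39.9
[ 0.121 -0.001 -0.006  0.001] dist mm 48.6
[ 0.141 -0.001 -0.002  0.001] dist mm 56.3
t 11.42 tcp [ 0.5294 -0.1192  0.1514] ang -6.53 F [-0.2  1.3  2. ] gap -0.002 q [-0.43  0.54  1.73  0.    0.86  1.26]
```

View pics/s11.png

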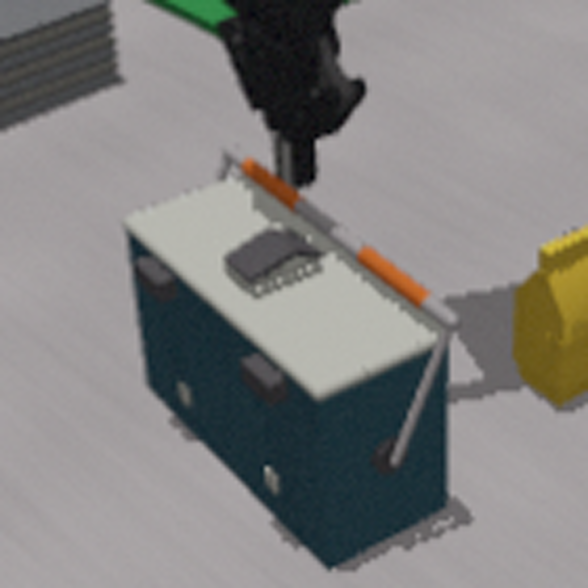

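Request:
move_arm(deltas=[[0.012,0,0.003,0,0],[0.026,0,0.001,0,0],[0.042,0,-0.002,0,0],[0.056,0,-0.003,0,0],[0.07,0,-0.004,0,0],[0.085,0,-0.004,0,0],[0.1,0,-0.004,0,0],[0.115,0,-0.003,0,0]])

```text
t: 12.08
tcp_pos: [0.5702, -0.1231, 0.15]
tool_rot: [0.998, -0.057, -0.003, -0.001]
force: [-2.3, 1.2, 1.0]
finger_gap: 0.001
```

Run:
```python
from h import *
im,d,c,W=shot('scene','sc12');save('s12',cv2.resize(im[130:270,210:350],None,fx=4.2,fy=4.2,interpolation=cv2.INTER_CUBIC))
plan(*[B(t) for t in(.95,1.0,1.1,1.2,1.29,1.33)])
```

```text
[-0.043  0.    -0.011 -0.   ] dist mm 17.7
[-0.032  0.    -0.012 -0.   ] dist mm 13.6
[-0.01  -0.    -0.012 -0.   ] dist mm 6.2
[ 0.012 -0.    -0.01  -0.   ] dist mm 6.1
[ 0.031 -0.    -0.006 -0.   ] dist mm 12.8
[ 0.04  -0.    -0.003 -0.   ] dist mm 16.0
t 12.13 tcp [ 0.5729 -0.1238  0.1501] ang -6.56 F [-0.7  0.8 -0.6] gap 0.0 q [-0.4   0.59  1.62  0.    0.93  1.28]
```

View pics/s12.png

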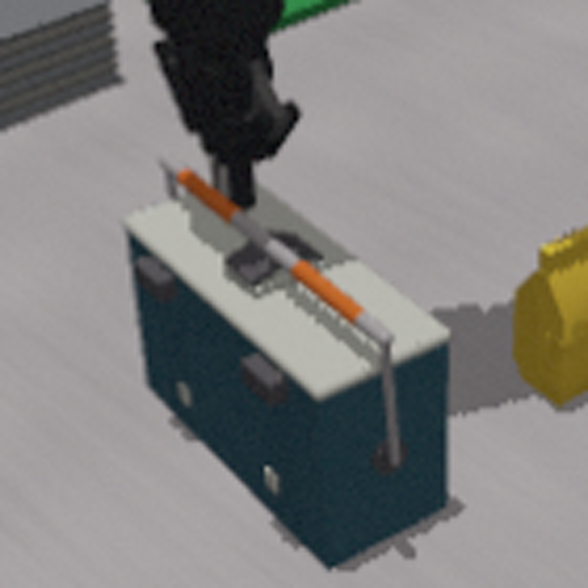

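Request:
move_arm(deltas=[[0.01,0,-0.001,0,0],[0.02,0,-0.002,0,0],[0.03,0,-0.002,0,0],[0.04,0,-0.002,0,0],[0.05,0,-0.002,0,0],[0.05,0,-0.002,0,0],[0.05,0,-0.002,0,0],[0.05,0,-0.002,0,0]])

```text
t: 12.8
tcp_pos: [0.586, -0.1254, 0.1508]
tool_rot: [0.998, -0.056, -0.007, -0.001]
force: [-14.6, -1.4, 7.4]
finger_gap: 0.004
```

Run:
```python
from h import *
im,d,c,W=shot('scene','sc13');save('s13',cv2.resize(im[130:270,210:350],None,fx=4.2,fy=4.2,interpolation=cv2.INTER_CUBIC))
plan(*[B(t) for t in(1.2,1.29,1.33)])
Q=car(W);hsv=cv2.cvtColor(im,cv2.COLOR_RGB2HSV).astype(int)
o=(hsv[...,0]>5)&(hsv[...,0]<18)&(hsv[...,1]>150)&(abs(Q[...,1])<100)&(Q[...,2]>100)&(abs(Q[...,0])<90)
for sg in(1,-1):
  P=Q[o&(Q[...,1]*sg>0)]; print('sleeve',len(P),np.round(np.median(P,0),1),np.round(P.max(0),1))
```

```text
[-0.021 -0.    -0.007  0.003] dist mm 9.0
[-0.002 -0.    -0.004  0.003] dist mm 1.7
[ 0.007 -0.    -0.002  0.003] dist mm 2.8
t 12.85 tcp [ 0.586  -0.1254  0.1509] ang -6.47 F [-13.9  -0.3   6.4] gap 0.002 q [-0.4   0.61  1.57 -0.    0.97  1.29]
sleeve 73 [ 23.9  65.4 155. ] [ 27.7  92.9 158.6]
sleeve 58 [ 24.1 -57.  155. ] [ 27.3 -27.2 266.8]
```

View pics/s13.png

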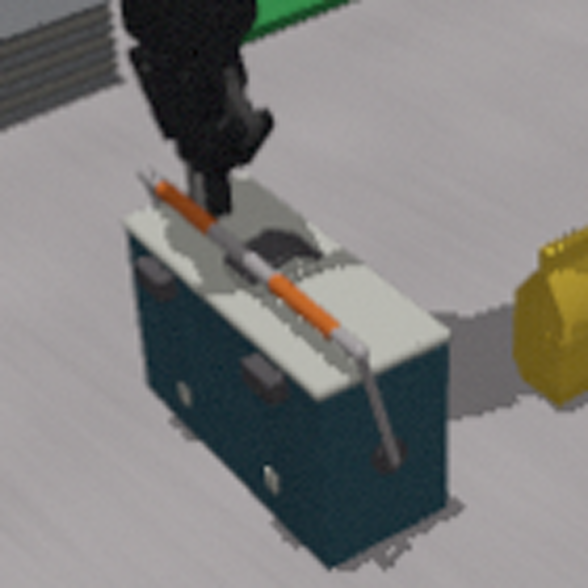

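Request:
move_arm(deltas=[[-0.03,0,0,0,0],[-0.07,0,-0.01,0,0],[-0.11,0,-0.05,0,0],[-0.17,0.02,-0.12,0,0],[-0.23,0.08,-0.2,0,0],[-0.28,0.15,-0.26,0,0],[-0.32,0.22,-0.3,0,0],[-0.35,0.3,-0.32,0,0]])

```text
t: 13.52
tcp_pos: [0.4398, -0.2314, 0.2831]
tool_rot: [0.998, -0.056, 0.004, 0.003]
force: [1.1, -0.3, -0.1]
finger_gap: 0.0
```

Request:
move_arm(deltas=[[-0.05,0.09,0,0,0],[-0.1,0.18,0,0,0],[-0.12,0.27,0,0,0],[-0.12,0.36,0,0,0],[-0.12,0.36,0,0,0],[-0.12,0.36,0,0,0],[-0.12,0.36,0,0,0],[-0.12,0.36,0,0,0]])

```text
t: 14.18
tcp_pos: [0.3754, -0.366, 0.2794]
tool_rot: [0.998, -0.057, 0.0, -0.0]
force: [0.2, 0.7, 0.5]
finger_gap: -0.002
```

Run:
```python
from h import *
plan()
for n in('top','scene'):
    im,d,c,W=shot(n,n+'14')
    Q=car(W);hsv=cv2.cvtColor(im,cv2.COLOR_RGB2HSV).astype(int)
    o=(hsv[...,0]>5)&(hsv[...,0]<18)&(hsv[...,1]>150)&(abs(Q[...,1])<100)&(Q[...,2]>100)&(Q[...,2]<180)&(abs(Q[...,0])<90)
    for sg in(1,-1):
        P=Q[o&(Q[...,1]*sg>0)]; print(n,'sleeve',len(P),np.round(np.median(P,0),1),'bail angle',np.round(np.arctan2(np.median(P[:,2])-66,-np.median(P[:,0]))-np.pi/6,2))
    k=(abs(Q[...,1])<100)&(abs(Q[...,1])>25)&(Q[...,2]<142)&(Q[...,2]>120)
    print('lid z',[round(float(np.nanmedian(Q[k&(abs(Q[...,0]-x0)<5)][:,2])),1) for x0 in(-38,-25,-10,5)])
    if n=='scene': save('s14',cv2.resize(im[130:330,210:480],None,fx=2.9,fy=2.9,interpolation=cv2.INTER_CUBIC))
```

```text
t 14.18 tcp [ 0.3754 -0.366   0.2794] ang -6.48 F [0.2 0.7 0.5] gap -0.002 q [-0.99  0.35  1.64  0.    1.16  0.7 ]
top sleeve 123 [ 20.5  63.7 156. ] bail angle 1.27
top sleeve 128 [ 20.5 -62.2 155.5] bail angle 1.27
lid z [132.2, 132.1, 132.1, 132.0]
scene sleeve 72 [ 24.3  65.6 155.1] bail angle 1.31
scene sleeve 52 [ 24.4 -59.6 155. ] bail angle 1.31
lid z [131.8, 131.9, 132.0, 132.7]
```

View pics/s14.png

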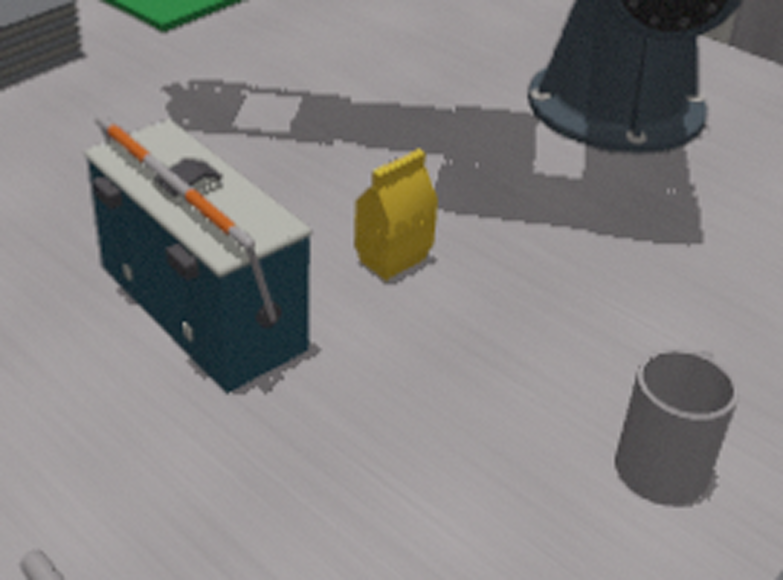

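View pics/top14.png

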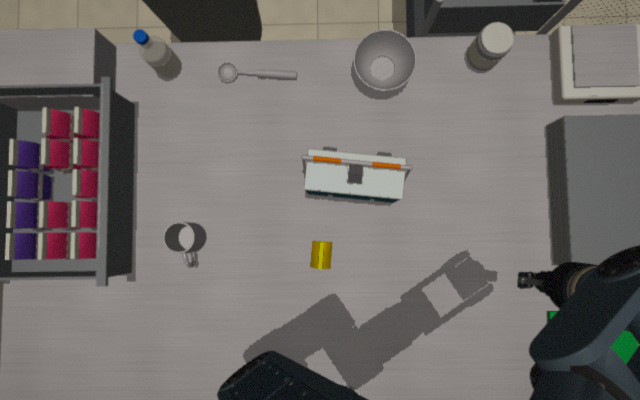

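The lid is flat shut, with the bail bar behind the ridge at (355,163) in the top view. The yellow carton and mug have not moved, and the arm is clear.

```bash
python3 -c "
from station import manip
print(manip.sign_off())"
```

```text
the job is handed in; nothing more can be done
None
```

The job is done and handed in at about 14.3 s of the 61 s. The purple carton is in the gap, the lid is shut, and the bail is over the ridge at its stop.

- **Carton:** I gripped it by the fin and lowered it into the gap until it touched the floor with about 10 N. After release its fin top was at z ≈ 119.6 mm, level with the pink cartons. The two neighbours had moved about 3 mm apart.
- **Lid:** I closed it with shut fingers, pressing with about 27 N at the end. Its top then read about 132 mm along its width, against 132.5 mm for fully shut.
- **Bail:** I pushed it over the ridge by its sleeve until it resisted with about 15 N at the stop. With the arm clear, the bail angle read 1.27 rad in the top view and 1.31 rad in the scene view. They differ by 0.04 rad and lie either side of the 1.29 stop.
- **Left alone:** The steel mug and the yellow carton look unmoved in the last top view, and the robot touches nothing.

No check failed, and the 0.04 rad difference between the two bail readings was the only disagreement.

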